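# Offer the right broken neck up to the mended jug

## Robot

A 7-joint arm with a two-finger parallel gripper is mounted at the origin on the work surface. World frame = base frame: x ahead of the robot, y to its left, z up, the work surface at z = 0. Lengths are in m, angles in rad, forces in N, time in s.
With the tool pointing down it reaches from about 0.425 to 0.925 m from the base axis. Payload 6.8 kg.
Tool frame: the origin (TCP) lies between the finger pads; the fingertips stand 11 mm ahead of it and the grasp point (between the pads) lies 8 mm behind it; z points along the fingers, y is the line along which they close (so a half turn about z gives the same grasp; the last joint's range is limited). The gripper opens to 85 mm and grips with 20 to 120 N. Pads are 22 mm wide; open, the fingers measure 114 mm over their backs; the gripper's body (76 mm by 85 mm) begins 54 mm behind the grasp point. The pads swing forward as they close: fully open they stand 13 mm farther back than shut.
Start: joints at [-1.215, 0.477, 0.022, 1.555, -0.011, 1.109, -0.083], TCP at [0.302, 0.604, 0.242] pointing down, gripper open.
Joint ranges: [-2.96, 2.96], [-0.34, 2.1], [-1.41, 1.46], [0.24, 2.44], [-1.37, 4.51], [0.17, 1.92], [-2.96, 2.96]. Speed limits (rad/s): [2.39, 2.39, 3.14, 3.14, 3.14, 3.14, 3.14].

## Interface

Orientations are given as a rotation vector (axis times angle).
In Python, from bench import r gives the robot as it stands.
- The arm moves only by the tool send_rows, never from a script. Its argument "deltas" is a list of rows, each an object of numbers: "dx", "dy", "dz": the shift along the world's x, y, z in mm; "rx", "ry", "rz": the turn, a rotation vector about the world's x, y, z in degrees. A call has 1 to 5 rows; each row is the pose to reach, as a shift and turn from the pose commanded when the call began; what a row does not reach only later rows make up. A row lasts 1/12 s, in which the tool goes at most 41.7 mm and 7.16 degrees, less where a joint would pass 70% of its speed; a pose out of reach is approached as far as the arm can. A call with a gripper value outside its range is refused whole. "jaw" is the finger opening in mm, from 0 to 85.4, set as the call begins (left out, the last holds). The fingers move at their own pace and stop on an object; "newtons" is the grip in N (left out, the last holds). Time passes only in rows, so rows that repeat a pose let the fingers close. It gives the time, the measured TCP pose, the force, the opening and the grip force at its end, in the units of the state.
- r.get_obs(): the state, without advancing time (a new reading comes with each control period).
- r.grab_frame(name): name is "scene" or "top" or "wrist"; returns a dict with "frame" (400x640x3 uint8, blue, green, red), "z_map" (400x640 float32, m along the optical axis (not along the pixel's ray), 0 where there is no reading), "vertical_fov" (degrees; the focal length in pixels is half the picture's height over the tangent of half this angle, whatever the lens; pixels are square), "cx", "cy" (the principal point, pixels), "xyz" and "orientation" of the camera in the world. Camera axes: x right, y down, z forward; pixel columns grow to the right and rows downward; lengths in m; the calibration is good to about 2 mm. The wrist camera is an equidistant fisheye: a pixel r from the principal point sees the ray r / f radians off the axis. A picture is of the moment at which its call begins.
- r.hand_in(): hands the job in; it is judged then, once.
The state is a dict: "clock": time; "joints": joint angles; "qvel": joint speeds; "tau": joint torques, N m; "tcp_pos": TCP position; "orientation": TCP orientation; "contact_force": force on the tool from outside, world axes, zero at the start; "moment": the same for the moment, N m; "grip_width": finger opening in m; "gripper_force": force on a finger pad.
Only numpy, scipy, OpenCV 4.12 (cv2) and the standard library are available. Lean on these libraries where they do the work, as an engineer would, in place of code of your own. Each camera call takes 0.05 s, during which the arm holds its last target. There are 200 camera calls.

## Task

Two broken-off jug necks stand on the sorting sheet: the one with the blue tag belongs to another jug, so set it down gently, upright and inside the blue tray, and let go of it. Then carry the green-tagged neck over the rack of drying plates, touching neither rack nor plates, and offer it up to the jug: finish while holding it still and level about 1 cm above the jug's broken rim, centred on it and turned so that its handle stump points the same way as the jug's handle stump. It must never touch the jug, and the jug and the tools and pots around it stay where they are.

Things in the scene. Friction and masses are not known exactly. Their poses are not given: they have to be found in the camera images.
- neck_green_center (a point): terracotta neck with the GREEN tag, for the jug: loose upright tube 58 mm high, 0.14 kg. Point on its axis, 29 mm above the broken lower edge. From 28 to 58 mm above that edge it is a straight collar, 58 mm across: grip there, along y; below it 52 to 56 mm. Bore 44 mm. Handle stump 25 mm wide along +x, to 54 mm from the axis, 44 to 55 mm above the edge. z up the axis
- neck_green_tag (a point): centre of the green tag (22 mm square, white edge) on top of that neck's handle stump, 42 mm from the neck's axis along +x and 27 mm above neck_green_center
- neck_blue_center (a point): the terracotta neck with the BLUE tag (goes into the blue tray): same shape, sizes, axes and centre point as neck_green_center; loose, standing upright on the bench
- jug_break (a point): centre of the jug's broken rim, in the rim plane, 139 mm above the bench; rim 56 mm outside, 44 mm inside. x points along the jug's handle stump, z up. Jug: loose, 0.62 kg, 130 mm across, 125 mm high, in a cork cradle; stump (green tag) reaches 71 mm from the axis, top 13 mm below the rim. With a 10 mm gap neck_green_center is 39 mm above this point
- tray: blue felt-lined open tray, fixed, 150 x 150 mm outside, walls 30 mm high and 5 mm thick; origin at the centre of its underside, inner floor 5 mm above it, sides along x and y, z up
- rack: wooden drying rack, fixed, with five mended plates on edge, lying between the necks and the jug: 340 mm long along its x, 120 mm wide along y; the plates' tops, the highest part, are 133 mm above the bench; origin at the centre of its underside
- brush_tin: loose coffee-coloured tin with brushes, 74 mm across, 225 mm high with brushes, a bystander; origin at the centre of its underside
- plaster_tub: loose white lidded tub, 106 mm across, 98 mm high, a bystander; origin at the centre of its underside
- glue_bottle: loose small cream bottle with red cap, 34 mm across, 100 mm high, a bystander; origin at the centre of its underside
- spatula: loose spatula lying on the bench, 190 mm long, a bystander; x along its length

How it is judged:
On the way, in this order (a step that is already met when the one before it is completed fails the run):
1. the blue-tagged neck stands upright inside the blue tray, let go of (x of neck_blue_center in the frame of tray between -0.05 and 0.05 m and y of neck_blue_center in the frame of tray between -0.05 and 0.05 m and z of neck_blue_center in the frame of tray between 0.028 and 0.042 m and angle between neck_blue_center's own z axis and vertical below 0.15 rad and contact force between the fingers and neck_blue below 0.1 N and linear speed of neck_blue below 0.03 m/s), for 0.2 s.
2. the green-tagged neck is carried over the drying rack, clear of the plates (y of neck_green_center in the frame of rack between -0.06 and 0.06 m and x of neck_green_center in the frame of rack between -0.22 and 0.22 m and z of neck_green_center in the frame of rack above 0.162 m and contact force between the fingers and neck_green above 0.5 N), for 0.02 s.
At the end, for the whole second after the job is handed in: green neck held still in the fingers, axis within 8 mm of the jug rim's centre, lower edge 3 to 20 mm above the rim, not touching the jug, stump within 0.21 rad of the jug's stump, tilt under 0.14 rad; blue neck upright (0.15 rad) on the tray's floor, let go of, at rest (all of step 1 and horizontal distance between neck_green_center and jug_break below 0.008 m and z of neck_green_center in the frame of jug_break between 0.032 and 0.049 m and angle between the x axis of neck_green_center and the x axis of jug_break, either way round below 0.21 rad and x of neck_green_tag in the frame of jug_break above 0.02 m and angle between neck_green_center's own z axis and vertical below 0.14 rad and contact force between neck_green and jug below 0.05 N and contact force between the fingers and neck_green above 1 N and contact force between neck_green and rack below 0.05 N and linear speed of neck_green below 0.02 m/s); the arm keeps its last pose, push and grip.
It fails at once if the jug is touched by a neck (contact force between any of neck_green, neck_blue and jug above 0.5 N).
It fails at once if the jug is moved by more than 8 mm (distance of jug_break from where it was at the start of the episode above 0.008 m).
It fails at once if the rack or its plates are touched by the robot or a neck (contact force between any of the arm, the fingers, neck_green, neck_blue and rack above 0.5 N).
It fails at once if a neck is dropped (falls free faster than 0.5 m/s) or knocked down hard on the tray (over 90 N) ((contact force between the fingers and neck_green below 0.02 N and linear speed of neck_green above 0.5 m/s) or (contact force between the fingers and neck_blue below 0.02 N and linear speed of neck_blue above 0.5 m/s) or contact force between neck_blue and tray above 90 N).
It fails at once if the brush tin, tub, glue bottle or spatula is moved by more than 15 mm (distance of any of brush_tin, plaster_tub, glue_bottle, spatula from where it was at the start of the episode above 0.015 m).
It also fails if it takes over 64 s, if anything falls off the work surface, if the arm or the gripper's body presses on something with over 40 N, if the wrist force passes 120 N, or if a joint passes its speed limit or range.

## Working session

There is one attempt and no reset: what is moved stays moved. The work goes in short steps, Python scripts to look and compute and a tool call to move; the robot and the scene stay as the last step left them, time stands still between calls to the robot, and variables do not carry over. Pictures are saved under pics/ and viewed, at most 10 in all, crops included, and the job is handed in when it is done.

Besides the shell and the picture viewer there is one more tool, called after "Call:" as name([rows], argument=value, ...), one row to a line, values as JSON. send_rows: Moves the arm, as the interface text tells. Its arguments: {"type":"object","properties":{"deltas":{"type":"array","items":{"type":"object","properties":{"dx":{"type":"number"},"dy":{"type":"number"},"dz":{"type":"number"},"rx":{"type":"number"},"ry":{"type":"number"},"rz":{"type":"number"}}}},"jaw":{"type":"number"},"newtons":{"type":"number"}},"required":["deltas"]}

```bash
mkdir -p pics; cat > h.py <<'E'
import numpy as np, cv2, pickle
from scipy.spatial.transform import Rotation as R
from bench import r
def grab(n,fn):
    f=r.grab_frame(n); pickle.dump(f,open(fn+'.pkl','wb')); cv2.imwrite('pics/'+fn+'.png',f['frame']); return f
def load(fn): return pickle.load(open(fn+'.pkl','rb'))
def cloud(f):
    z=f['z_map']; h,w=z.shape; fl=h/2/np.tan(np.radians(f['vertical_fov'])/2)
    u,v=np.meshgrid(np.arange(w),np.arange(h))
    P=np.stack([(u-f['cx'])/fl*z,(v-f['cy'])/fl*z,z],-1)
    return P@R.from_rotvec(f['orientation']).as_matrix().T+np.array(f['xyz'])
E
python3 - <<'E'
from h import *
for n in('top','scene'):
    f=grab(n,n); print(n,f['xyz'],f['orientation'],f['vertical_fov'],f['cx'],f['cy'])
print(r.get_obs())
E
```

```text
top [ 0.26444321 -0.01169132  1.35884598] [-2.07908208  2.10407201 -0.24896977] 44.80261553563774 318.0257542113832 201.67985853481937
scene [1.19299401 0.58074564 0.93797435] [-1.08060762 -2.38938558  1.00904625] 47.58389087918315 320.04819307009063 201.9383619638838
{'clock': 0.1, 'joints': array([-1.21511821,  0.4777173 ,  0.02233231,  1.55632012, -0.01148614,
        1.10929297, -0.08306045]), 'qvel': array([-3.87951196e-04,  5.69996261e-04,  4.13903427e-04, -2.61370367e-03,
        8.41687537e-04, -1.13803631e-05,  4.83500557e-04]), 'tau': array([ 5.17647219e-03, -5.97760391e+01,  1.61399178e+00, -2.81958371e+01,
        1.28871875e-02,  5.02173658e-03, -5.79209683e-06]), 'tcp_pos': array([0.30173025, 0.60325118, 0.24143652]), 'orientation': array([-7.21817297e-01, -3.05728957e+00,  2.49800313e-03]), 'contact_force': array([-0.20239903, -0.0105099 , -0.43193847]), 'moment': array([0.02146205, 0.00647321, 0.00299659]), 'gripper_force': 0.0, 'grip_width': 0.08543413204660193}
```

View pics/top.png

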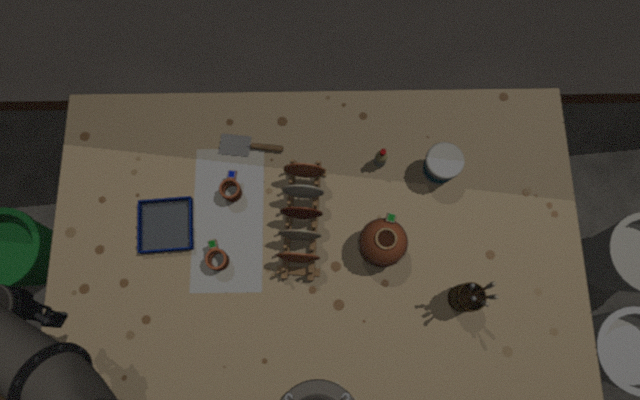

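View pics/scene.png

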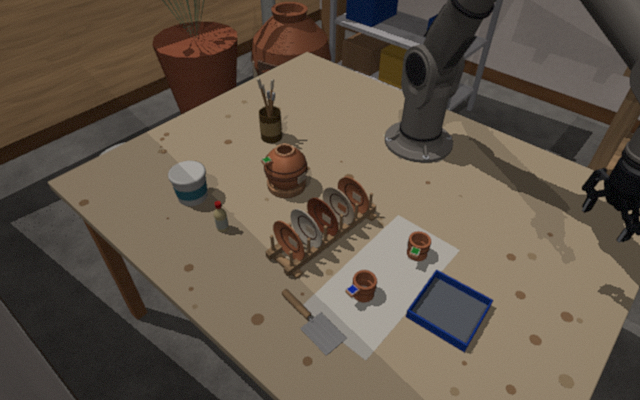

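The top view shows the blue neck at (230,189) with its tag at (232,175), and the green neck at (216,259) with its tag at (212,244). The tray is at (165,225), the rack around (300,220), and the jug rim at (386,239) with its tag at (391,217). The scene view agrees.

```bash
python3 - <<'E'
from h import *
for n in('top','scene'):
    f=load(n); P=cloud(f); im=f['frame'].astype(int); b,g,rd=im[...,0],im[...,1],im[...,2]
    X,Y,Z=P[...,0],P[...,1],P[...,2]
    T=(X>0.2)&(X<1.1)&(abs(Y)<.9)&(Z>-.02)&(f['z_map']>0)
    print(n,'table z',np.median(Z[T&(Z<.02)]))
    green=(g>rd*1.4)&(g>b*1.2)&(g>50)&T; blue=(b>rd*1.5)&(b>g*1.3)&(b>50)&T
    for nm,m in(('green',green),('blue',blue)):
        k,l,s,c=cv2.connectedComponentsWithStats(m.astype(np.uint8))
        for i in range(1,k):
            if s[i,4]>8:
                q=P[l==i]; print(nm,s[i,4],c[i].round(1),np.median(q,0).round(4),q.min(0).round(3),q.max(0).round(3))
                if s[i,4]>300:
                    rc=cv2.minAreaRect(q[q[:,2]>.02][:,:2].astype(np.float32)); print('tray',rc)
    # red-ish top rings
    red=(rd>b*1.35)&T
    for nm,zl,zh in(('neck',.050,.064),('jugrim',.132,.145)):
        k,l,s,c=cv2.connectedComponentsWithStats((red&(Z>zl)&(Z<zh)).astype(np.uint8))
        for i in range(1,k):
            if s[i,4]>40:
                q=P[l==i]; cc,rr=cv2.minEnclosingCircle(q[:,:2].astype(np.float32)); print(nm,s[i,4],c[i].round(1),np.round(cc,4),round(rr,4),q[:,2].mean().round(4))
    m=T&(Z>.1)&(Z<.15)&(Y<.22)&(Y>0.02)&(X<.95)
    q=P[m]
    if len(q): print('plates',len(q),cv2.minAreaRect(q[:,:2].astype(np.float32)),q[:,2].max(),q[:,:2].min(0),q[:,:2].max(0))
E
```

```text
top table z 0.00021469896711190373
green 40 [390.8 217.1] [ 0.5237 -0.1968  0.1277] [ 0.516 -0.205  0.121] [ 0.532 -0.188  0.133]
green 35 [211.6 243.4] [0.4721 0.2812 0.0572] [0.464 0.273 0.051] [0.479 0.289 0.062]
blue 36 [231.  173.5] [0.6689 0.2353 0.0574] [0.661 0.226 0.053] [0.678 0.244 0.063]
blue 471 [165.6 227.4] [0.5136 0.4118 0.0284] [ 0.454  0.343 -0.003] [0.611 0.507 0.041]
tray ((0.5335195660591125, 0.42189377546310425), (0.14917482435703278, 0.15074576437473297), 4.4048285484313965)
neck 162 [229.6 187.7] [0.6303 0.2381] 0.0316 0.0577
neck 182 [215.5 257.9] [0.4337 0.2686] 0.0314 0.0574
jugrim 241 [385.4 238.6] [ 0.4662 -0.1785] 0.0365 0.1374
plates 845 ((0.5479528903961182, 0.05113515257835388), (0.07621011883020401, 0.2563022971153259), 86.00663757324219) 0.13794857634998725 [0.41818215 0.02005742] [0.67687757 0.09741655]
scene table z -0.0006472075996194482
green 21 [266.2 159.1] [ 0.5252 -0.1962  0.1274] [ 0.518 -0.203  0.124] [ 0.533 -0.187  0.131]
green 34 [414.8 250.5] [0.4736 0.2804 0.057 ] [0.467 0.273 0.053] [0.485 0.29  0.06 ]
blue 1286 [448.4 310.6] [0.5711
[... 272 characters left out ...]
7.6] [ 0.3271 -0.3888] 0.0361 0.0567
neck 83 [283.3 182.5] [ 0.5026 -0.1636] 0.0485 0.0577
neck 93 [355. 199.] [0.4302 0.0498] 0.0535 0.0572
neck 41 [342.1 209.9] [0.4855 0.054 ] 0.0235 0.0574
neck 104 [322.3 219.1] [0.5499 0.0381] 0.0557 0.0566
neck 53 [220.6 216.2] [ 0.717  -0.1847] 0.0169 0.0572
neck 178 [419.4 240.4] [0.4384 0.2709] 0.0334 0.0557
neck 114 [289.  242.7] [0.6718 0.0294] 0.0558 0.0566
neck 218 [363.9 281. ] [0.6392 0.2386] 0.0377 0.056
jugrim 154 [284.8 150.8] [ 0.4697 -0.1776] 0.0353 0.1367
plates 554 ((0.5492138266563416, 0.052353259176015854), (0.08139900863170624, 0.25145429372787476), 85.98542022705078) 0.1362883718239305 [0.42269566 0.02013077] [0.67707108 0.10099453]
```

Call:
send_rows([
  {"dx": 32, "dy": -36, "rz": 4},
  {"dx": 65, "dy": -73, "rz": 8},
  {"dx": 98, "dy": -110, "rz": 12},
  {"dx": 130, "dy": -146, "rz": 17},
  {"dx": 163, "dy": -182, "rz": 21.6},
], jaw=85, newtons=30)

```text
$.deltas[0]: bad value
```

Call:
send_rows([
  {"dx": 28, "dy": -30},
  {"dx": 56, "dy": -60},
  {"dx": 84, "dy": -90},
  {"dx": 112, "dy": -120},
  {"dx": 140, "dy": -145},
])

```text
$.deltas[0]: bad value
```

Call:
send_rows([
  {"dx": 12, "dy": -20},
  {"dx": 24, "dy": -38},
  {"dx": 24, "dy": -38},
  {"dx": 24, "dy": -38},
  {"dx": 24, "dy": -38},
])

```text
$.deltas[0]: bad value
```

```bash
python3 - <<'E'
from h import *
f=grab('wrist','w1'); print(f['xyz'],f['orientation'],f['vertical_fov'],f['cx'],f['cy'])
o=r.get_obs(); print(o['tcp_pos'],R.from_rotvec(o['orientation']).as_matrix().round(4),o['joints'],o['clock'])
E
```

```text
[0.2391581  0.63345327 0.37285596] [2.46027015 1.52129069 0.21428173] 65.70646984690485 318.80461782659125 200.08775177229995
[0.30179419 0.60330512 0.24156111] [[-8.944e-01  4.473e-01 -5.000e-04]
 [ 4.473e-01  8.944e-01 -1.300e-03]
 [-1.000e-04 -1.300e-03 -1.000e+00]] [-1.21508647  0.47760664  0.02236925  1.55620249 -0.01149981  1.10926325
 -0.08308118] 0.15
```

View pics/w1.png

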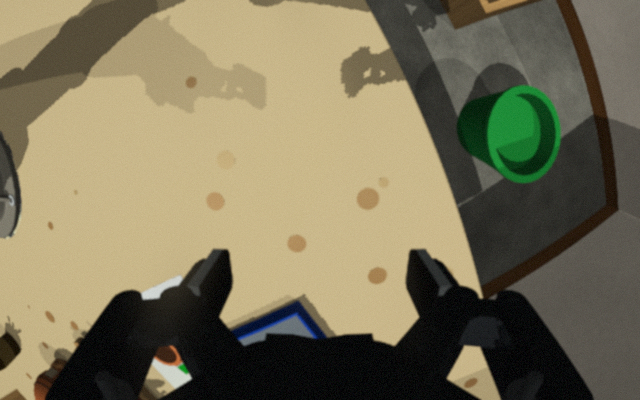

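The moves were refused because a row needs all six fields, so this wrist view is still from the start pose: bench, green bin at (525,135), tray edge at (290,320).

Call:
send_rows([
  {"dx": 32, "dy": -36, "dz": 0, "rx": 0, "ry": 0, "rz": 4},
  {"dx": 65, "dy": -73, "dz": 0, "rx": 0, "ry": 0, "rz": 8},
  {"dx": 98, "dy": -110, "dz": 0, "rx": 0, "ry": 0, "rz": 12},
  {"dx": 130, "dy": -146, "dz": 0, "rx": 0, "ry": 0, "rz": 17},
  {"dx": 163, "dy": -182, "dz": 0, "rx": 0, "ry": 0, "rz": 21.6},
], jaw=85, newtons=30)

```text
clock: 0.57
tcp_pos: [0.4416, 0.4466, 0.2421]
orientation: [-0.129, -3.139, 0.001]
contact_force: [0.1, 1.2, 0.1]
grip_width: 0.0851
gripper_force: 0.0
```

Call:
send_rows([
  {"dx": 28, "dy": -30, "dz": 0, "rx": 0, "ry": 0, "rz": 0},
  {"dx": 56, "dy": -60, "dz": 0, "rx": 0, "ry": 0, "rz": 0},
  {"dx": 84, "dy": -90, "dz": 0, "rx": 0, "ry": 0, "rz": 0},
  {"dx": 112, "dy": -120, "dz": 0, "rx": 0, "ry": 0, "rz": 0},
  {"dx": 140, "dy": -145, "dz": 0, "rx": 0, "ry": 0, "rz": 0},
])

```text
clock: 0.98
tcp_pos: [0.582, 0.3004, 0.2422]
orientation: [-0.138, -3.138, 0.001]
contact_force: [0.0, 0.7, 0.9]
grip_width: 0.085
gripper_force: 0.0
```

Call:
send_rows([
  {"dx": 12, "dy": -20, "dz": 0, "rx": 0, "ry": 0, "rz": 0},
  {"dx": 24, "dy": -38, "dz": 0, "rx": 0, "ry": 0, "rz": 0},
  {"dx": 24, "dy": -38, "dz": 0, "rx": 0, "ry": 0, "rz": 0},
  {"dx": 24, "dy": -38, "dz": 0, "rx": 0, "ry": 0, "rz": 0},
])

```text
clock: 1.32
tcp_pos: [0.6054, 0.2637, 0.2419]
orientation: [-0.141, -3.138, 0.001]
contact_force: [-0.2, 0.6, 0.1]
grip_width: 0.0847
gripper_force: 0.0
```

```bash
python3 - <<'E'
from h import *
f=grab('wrist','w2'); print(f['xyz'],f['orientation'],f['vertical_fov'],f['cx'],f['cy'])
o=r.get_obs(); print(o['tcp_pos'],R.from_rotvec(o['orientation']).as_matrix().round(4),o['joints'],o['clock'])
E
```

```text
[0.53559176 0.26856497 0.37337991] [2.15489229 1.97015024 0.27851184] 65.70646984690485 318.80461782659125 200.08775177229995
[0.60440273 0.26565235 0.24193096] [[-9.962e-01  8.710e-02 -9.000e-04]
 [ 8.710e-02  9.962e-01  3.000e-04]
 [ 9.000e-04  2.000e-04 -1.000e+00]] [-0.55482409  0.45312963  0.06489327  1.59618498 -0.03271103  1.093992
  1.00218956] 1.3667
```

View pics/w2.png

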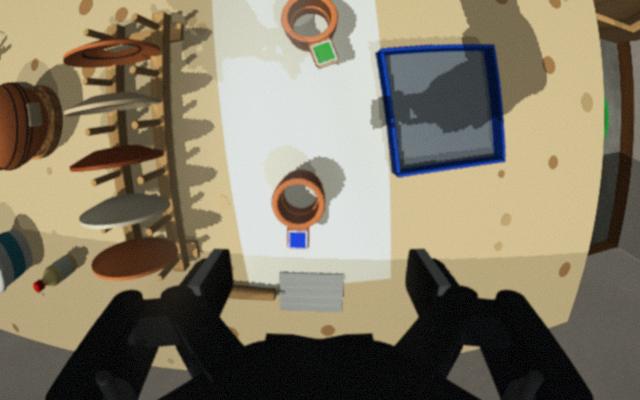

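The wrist view shows the blue neck rim at (299,202) with its tag at (297,240), and the green rim at (310,18) with its tag at (323,53). The tray spans (378,45) to (505,175).

```bash
cat >> h.py <<'E'
def fray(f,uv,z):
    """fisheye pixel -> world point on plane z"""
    uv=np.atleast_2d(np.float64(uv)); fl=200/np.tan(np.radians(f['vertical_fov'])/2)
    d=uv-[f['cx'],f['cy']]; rr=np.hypot(*d.T); th=rr/fl; s=np.sin(th)/np.maximum(rr,1e-9)
    v=np.c_[d*s[:,None],np.cos(th)]@R.from_rotvec(f['orientation']).as_matrix().T
    o=np.array(f['xyz']); return o+v*((z-o[2])/v[:,2])[:,None]
def wcloud(f):
    h,w=f['z_map'].shape; u,v=np.meshgrid(np.arange(w),np.arange(h)); fl=200/np.tan(np.radians(f['vertical_fov'])/2)
    d=np.stack([u-f['cx'],v-f['cy']],-1); rr=np.hypot(d[...,0],d[...,1]); th=rr/fl
    k=np.tan(th)/np.maximum(rr,1e-9)
    P=np.stack([d[...,0]*k,d[...,1]*k,np.ones_like(rr)],-1)*f['z_map'][...,None]
    return P@R.from_rotvec(f['orientation']).as_matrix().T+np.array(f['xyz'])
def circ(q):
    c=np.linalg.lstsq(np.c_[2*q,np.ones(len(q))],(q**2).sum(1),rcond=None)[0]
    return c[:2],np.sqrt(c[2]+c[:2]@c[:2])
def necks(f,zc=.058,zt=.056,band=.004):
    P=wcloud(f); im=f['frame'].astype(int); b,g,rd=im[...,0],im[...,1],im[...,2]
    red=(rd>b*1.5)&(rd>g*1.25)&(abs(P[...,2]-zc)<band)&(f['z_map']>0)
    for nm,m in(('green',(g>rd*1.4)&(g>b*1.2)&(g>60)),('blue',(b>rd*1.5)&(b>g*1.3)&(b>60))):
        m=m&(abs(P[...,2]-zt)<.006)
        k,l,s,c=cv2.connectedComponentsWithStats(m.astype(np.uint8))
        for i in range(1,k):
            if s[i,4]<80: continue
            t=fray(f,[c[i]],zt)[0]
            v,u=np.nonzero(red&(np.hypot(P[...,0]-t[0],P[...,1]-t[1])<.085))
            q=fray(f,np.c_[u,v],zc)[:,:2]
            d0=q.mean(0)
            for _ in range(5): # ring: mean of inner and outer radius 25.5 mm, drop stump
                a=(t[:2]-d0)/np.linalg.norm(t[:2]-d0)
                w=q-d0; rr=np.hypot(*w.T); keep=(rr<.036)&(rr>.015)&((w@a)<.018)
                d0,ra=circ(q[keep])
            a=t[:2]-d0
            print(nm,s[i,4],c[i].round(1),'tag',t.round(4),'axis',d0.round(4),'r',ra.round(4),'len',np.hypot(*a).round(4),'yaw',np.degrees(np.arctan2(a[1],a[0])).round(1),'n',keep.sum())
E
python3 - <<'E'
from h import *
f=load('w2'); necks(f)
P=wcloud(f)
for uv in((299,240),(300,150),(323,53)): print(uv,P[uv[1],uv[0]])
print(fray(f,[(378,47),(494,44),(505,160),(398,176)],.03).round(4))
E
```

```text
green 289 [323.7  52.2] tag [0.4734 0.2787 0.056 ] axis [0.434  0.2673] r 0.025 len 0.041 yaw 16.1 n 519
blue 250 [297.5 239.6] tag [0.6708 0.2322 0.056 ] axis [0.6275 0.2377] r 0.025 len 0.0437 yaw -7.2 n 723
(299, 240) [0.67108717 0.23389407 0.05670502]
(300, 150) [0.57833202 0.24150502 0.00063298]
(323, 53) [0.47436879 0.27795263 0.05692138]
[[0.4656 0.34   0.03  ]
 [0.4565 0.4896 0.03  ]
 [0.603  0.4996 0.03  ]
 [0.614  0.353  0.03  ]]
```

Call:
send_rows([
  {"dx": 12, "dy": -14, "dz": -25, "rx": 0, "ry": 0, "rz": -0.5},
  {"dx": 23, "dy": -28, "dz": -50, "rx": 0, "ry": 0, "rz": -1},
  {"dx": 23, "dy": -28, "dz": -75, "rx": 0, "ry": 0, "rz": -1},
  {"dx": 23, "dy": -28, "dz": -100, "rx": 0, "ry": 0, "rz": -1},
  {"dx": 23, "dy": -28, "dz": -100, "rx": 0, "ry": 0, "rz": -1},
])

```text
clock: 1.78
tcp_pos: [0.6235, 0.238, 0.1368]
orientation: [-0.159, -3.129, 0.005]
contact_force: [-1.1, 0.1, -0.4]
grip_width: 0.0852
gripper_force: 0.0
```

```bash
python3 - <<'E'
from h import *
f=grab('wrist','w3'); necks(f)
o=r.get_obs(); print(o['tcp_pos'],R.from_rotvec(o['orientation']).as_matrix().round(4)[:,1],o['clock'])
E
```

```text
green 279 [359.3   4.9] tag [0.4781 0.2791 0.056 ] axis [0. 0.] r 0.0 len 0.5536 yaw 30.3 n 0
blue 506 [319.6 270.4] tag [0.6709 0.2321 0.056 ] axis [0.6273 0.2374] r 0.0249 len 0.0439 yaw -6.9 n 1558
[0.62485139 0.23871771 0.13959955] [ 0.1013  0.9948 -0.0021] 1.8333
```

Call:
send_rows([
  {"dx": 2.5, "dy": -1, "dz": -25, "rx": 0, "ry": 0, "rz": 0},
  {"dx": 2.5, "dy": -1, "dz": -50, "rx": 0, "ry": 0, "rz": 0},
  {"dx": 2.5, "dy": -1, "dz": -75, "rx": 0, "ry": 0, "rz": 0},
  {"dx": 2.5, "dy": -1, "dz": -95, "rx": 0, "ry": 0, "rz": 0},
  {"dx": 2.5, "dy": -1, "dz": -107, "rx": 0, "ry": 0, "rz": 0},
])

```text
clock: 2.25
tcp_pos: [0.6297, 0.2381, 0.035]
orientation: [-0.161, -3.137, -0.001]
contact_force: [-0.7, -0.0, 0.2]
grip_width: 0.0848
gripper_force: 0.0
```

Call:
send_rows([
  {"dx": 0, "dy": 0, "dz": 0, "rx": 0, "ry": 0, "rz": 0},
  {"dx": 0, "dy": 0, "dz": 0, "rx": 0, "ry": 0, "rz": 0},
])

```text
clock: 2.42
tcp_pos: [0.6307, 0.2375, 0.0365]
orientation: [0.162, 3.137, 0.001]
contact_force: [-0.5, 0.3, -1.0]
grip_width: 0.085
gripper_force: 0.0
```

Call:
send_rows([
  {"dx": -2, "dy": 0, "dz": -4, "rx": 0, "ry": 0, "rz": 0},
  {"dx": -2, "dy": 0, "dz": -4, "rx": 0, "ry": 0, "rz": 0},
  {"dx": -2, "dy": 0, "dz": -4, "rx": 0, "ry": 0, "rz": 0},
])

```text
clock: 2.67
tcp_pos: [0.6287, 0.2368, 0.0325]
orientation: [0.163, 3.136, 0.001]
contact_force: [0.2, -0.3, 0.3]
grip_width: 0.0852
gripper_force: 0.0
```

Call:
send_rows([
  {"dx": 0, "dy": 0, "dz": 0, "rx": 0, "ry": 0, "rz": 0},
  {"dx": 0, "dy": 0, "dz": 0, "rx": 0, "ry": 0, "rz": 0},
  {"dx": 0, "dy": 0, "dz": 0, "rx": 0, "ry": 0, "rz": 0},
  {"dx": 0, "dy": 0, "dz": 0, "rx": 0, "ry": 0, "rz": 0},
  {"dx": 0, "dy": 0, "dz": 0, "rx": 0, "ry": 0, "rz": 0},
], jaw=45, newtons=30)

```text
clock: 3.08
tcp_pos: [0.6286, 0.2367, 0.032]
orientation: [0.164, 3.137, 0.001]
contact_force: [-2.1, -0.1, 5.7]
grip_width: 0.0565
gripper_force: 31.5
```

Call:
send_rows([
  {"dx": 0, "dy": 0, "dz": 0, "rx": 0, "ry": 0, "rz": 0},
  {"dx": 0, "dy": 0, "dz": 0, "rx": 0, "ry": 0, "rz": 0},
  {"dx": 0, "dy": 0, "dz": 0, "rx": 0, "ry": 0, "rz": 0},
  {"dx": 0, "dy": 0, "dz": 0, "rx": 0, "ry": 0, "rz": 0},
  {"dx": 0, "dy": 0, "dz": 0, "rx": 0, "ry": 0, "rz": 0},
])

```text
clock: 3.5
tcp_pos: [0.6286, 0.2367, 0.032]
orientation: [0.164, 3.137, 0.001]
contact_force: [-0.8, -0.0, 4.8]
grip_width: 0.0561
gripper_force: 31.5
```

Call:
send_rows([
  {"dx": 0, "dy": 0, "dz": 10, "rx": 0, "ry": 0, "rz": 0},
  {"dx": 0, "dy": 0, "dz": 25, "rx": 0, "ry": 0, "rz": 0},
  {"dx": 0, "dy": 0, "dz": 45, "rx": 0, "ry": 0, "rz": 0},
  {"dx": 0, "dy": 0, "dz": 65, "rx": 0, "ry": 0, "rz": 0},
  {"dx": 0, "dy": 0, "dz": 80, "rx": 0, "ry": 0, "rz": 0},
])

```text
clock: 3.92
tcp_pos: [0.6289, 0.2363, 0.114]
orientation: [0.164, 3.136, 0.001]
contact_force: [-0.2, -0.7, -1.3]
grip_width: 0.0559
gripper_force: 32.7
```

Call:
send_rows([
  {"dx": -12, "dy": 24, "dz": 0, "rx": 0, "ry": 0, "rz": 2},
  {"dx": -25, "dy": 48, "dz": 0, "rx": 0, "ry": 0, "rz": 4},
  {"dx": -37, "dy": 72, "dz": 0, "rx": 0, "ry": 0, "rz": 6},
  {"dx": -50, "dy": 96, "dz": 0, "rx": 0, "ry": 0, "rz": 8},
  {"dx": -60, "dy": 116, "dz": 0, "rx": 0, "ry": 0, "rz": 10},
])

```text
clock: 4.33
tcp_pos: [0.567, 0.3544, 0.1125]
orientation: [-0.115, 3.139, 0.002]
contact_force: [0.4, 0.3, -3.4]
grip_width: 0.0565
gripper_force: 32.8
```

Call:
send_rows([
  {"dx": -11, "dy": 23, "dz": 0, "rx": 0, "ry": 0, "rz": 0},
  {"dx": -22, "dy": 45, "dz": 0, "rx": 0, "ry": 0, "rz": 0},
  {"dx": -33, "dy": 66, "dz": 0, "rx": 0, "ry": 0, "rz": 0},
  {"dx": -34, "dy": 68, "dz": 0, "rx": 0, "ry": 0, "rz": 0},
  {"dx": -34, "dy": 68, "dz": 0, "rx": 0, "ry": 0, "rz": 0},
])

```text
clock: 4.75
tcp_pos: [0.5327, 0.4228, 0.1122]
orientation: [0.117, -3.139, -0.002]
contact_force: [0.5, -0.6, -1.7]
grip_width: 0.0561
gripper_force: 32.7
```

```bash
python3 - <<'E'
from h import *
f=grab('wrist','w4')
o=r.get_obs(); print(o['tcp_pos'],R.from_rotvec(o['orientation']).as_matrix().round(4)[:,1],o['clock'],o['gripper_force'],o['grip_width'])
P=wcloud(f)
im=f['frame'].astype(int); m=(im[...,0]>im[...,2]*1.5)&(im[...,0]>im[...,1]*1.3)&(im[...,0]>60)
k,l,s,c=cv2.connectedComponentsWithStats(m.astype(np.uint8))
for i in range(1,k):
    if s[i,4]>80: q=P[l==i]; print(s[i],c[i],np.median(q,0),q.min(0),q.max(0))
E
```

```text
[0.53409179 0.42066294 0.11201892] [-7.160e-02  9.974e-01 -1.000e-04] 4.8 32.71534743573284 0.05590432815148185
[ 215  111  209  151 4879] [312.95019471 165.96208239] [0.49506805 0.40114915 0.02869881] [ 0.45625114  0.33563807 -0.00067954] [0.58216053 0.50779366 0.24363276]
```

View pics/w4.png

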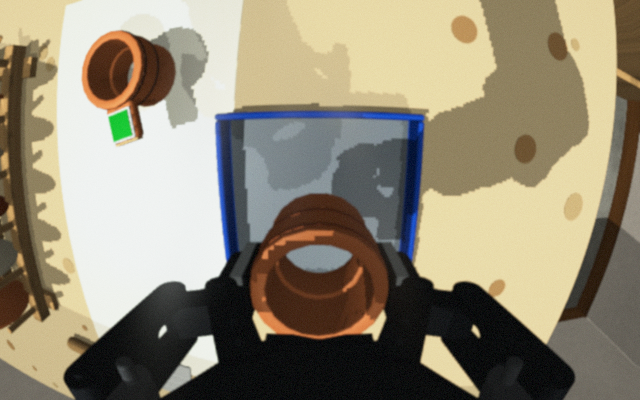

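The blue neck is held level at (318,280), over the tray, which spans (217,115) to (425,280). Now lowering it.

Call:
send_rows([
  {"dx": 0, "dy": 0, "dz": -20, "rx": 0, "ry": 0, "rz": 0},
  {"dx": 0, "dy": 0, "dz": -40, "rx": 0, "ry": 0, "rz": 0},
  {"dx": 0, "dy": 0, "dz": -55, "rx": 0, "ry": 0, "rz": 0},
  {"dx": 0, "dy": 0, "dz": -65, "rx": 0, "ry": 0, "rz": 0},
  {"dx": 0, "dy": 0, "dz": -69, "rx": 0, "ry": 0, "rz": 0},
])

```text
clock: 5.22
tcp_pos: [0.5341, 0.4185, 0.0405]
orientation: [0.108, -3.138, 0.004]
contact_force: [-0.5, 0.2, -2.4]
grip_width: 0.0563
gripper_force: 32.8
```

Call:
send_rows([
  {"dx": 0, "dy": 0, "dz": -1, "rx": 0, "ry": 0, "rz": 0},
  {"dx": 0, "dy": 0, "dz": -2, "rx": 0, "ry": 0, "rz": 0},
  {"dx": 0, "dy": 0, "dz": -3, "rx": 0, "ry": 0, "rz": 0},
  {"dx": 0, "dy": 0, "dz": -4, "rx": 0, "ry": 0, "rz": 0},
  {"dx": 0, "dy": 0, "dz": -4, "rx": 0, "ry": 0, "rz": 0},
])

```text
clock: 5.63
tcp_pos: [0.5345, 0.4206, 0.0388]
orientation: [-0.11, 3.139, 0.001]
contact_force: [-0.4, -0.3, -0.7]
grip_width: 0.0566
gripper_force: 32.8
```

Call:
send_rows([
  {"dx": 0, "dy": 0, "dz": -0.5, "rx": 0, "ry": 0, "rz": 0},
  {"dx": 0, "dy": 0, "dz": -1, "rx": 0, "ry": 0, "rz": 0},
  {"dx": 0, "dy": 0, "dz": -1.5, "rx": 0, "ry": 0, "rz": 0},
  {"dx": 0, "dy": 0, "dz": -1.5, "rx": 0, "ry": 0, "rz": 0},
])

```text
clock: 5.97
tcp_pos: [0.5344, 0.4205, 0.0371]
orientation: [-0.11, 3.139, 0.0]
contact_force: [-0.6, 0.0, -0.3]
grip_width: 0.056
gripper_force: 33.0
```

Call:
send_rows([
  {"dx": 0, "dy": 0, "dz": -0.5, "rx": 0, "ry": 0, "rz": 0},
  {"dx": 0, "dy": 0, "dz": -1, "rx": 0, "ry": 0, "rz": 0},
  {"dx": 0, "dy": 0, "dz": -1, "rx": 0, "ry": 0, "rz": 0},
])

```text
clock: 6.22
tcp_pos: [0.5344, 0.4205, 0.037]
orientation: [-0.11, 3.14, 0.0]
contact_force: [-3.8, -2.2, 8.9]
grip_width: 0.0561
gripper_force: 33.9
```

Call:
send_rows([
  {"dx": 0, "dy": 0, "dz": 0, "rx": 0, "ry": 0, "rz": 0},
  {"dx": 0, "dy": 0, "dz": 0, "rx": 0, "ry": 0, "rz": 0},
  {"dx": 0, "dy": 0, "dz": 0, "rx": 0, "ry": 0, "rz": 0},
  {"dx": 0, "dy": 0, "dz": 0, "rx": 0, "ry": 0, "rz": 0},
  {"dx": 0, "dy": 0, "dz": 0, "rx": 0, "ry": 0, "rz": 0},
], jaw=78)

```text
clock: 6.63
tcp_pos: [0.5342, 0.4204, 0.0356]
orientation: [0.11, -3.14, 0.0]
contact_force: [-0.1, 0.7, -0.6]
grip_width: 0.0778
gripper_force: 0.0
```

Call:
send_rows([
  {"dx": 0, "dy": 0, "dz": 10, "rx": 0, "ry": 0, "rz": 0},
  {"dx": 0, "dy": 0, "dz": 30, "rx": 0, "ry": 0, "rz": 0},
  {"dx": 0, "dy": 0, "dz": 55, "rx": 0, "ry": 0, "rz": 0},
  {"dx": 0, "dy": 0, "dz": 85, "rx": 0, "ry": 0, "rz": 0},
  {"dx": 0, "dy": 0, "dz": 120, "rx": 0, "ry": 0, "rz": 0},
])

```text
clock: 7.05
tcp_pos: [0.5336, 0.4197, 0.1564]
orientation: [0.11, -3.138, 0.002]
contact_force: [0.7, 0.9, -0.5]
grip_width: 0.0778
gripper_force: 0.0
```

```bash
python3 - <<'E'
from h import *
f=grab('wrist','w5'); necks(f,zc=.063,zt=.061); necks(f)
o=r.get_obs(); print(o['tcp_pos'],R.from_rotvec(o['orientation']).as_matrix().round(4)[:,1],o['clock'])
E
```

```text
green 407 [153.7 121.5] tag [0.4732 0.2812 0.061 ] axis [0.4337 0.2708] r 0.0249 len 0.0409 yaw 14.8 n 85
blue 467 [320.2 256.8] tag [0.577  0.4221 0.061 ] axis [0.5331 0.4188] r 0.025 len 0.044 yaw 4.3 n 1460
green 408 [153.7 121.5] tag [0.4734 0.2783 0.056 ] axis [0.4329 0.2691] r 0.025 len 0.0416 yaw 12.7 n 1091
blue 113 [322.3 256.5] tag [0.579  0.4241 0.056 ] axis [0.5304 0.4187] r 0.0246 len 0.049 yaw 6.3 n 319
[0.53718217 0.42262657 0.16544062] [-0.0698  0.9975  0.0064] 7.1
```

View pics/w5.png

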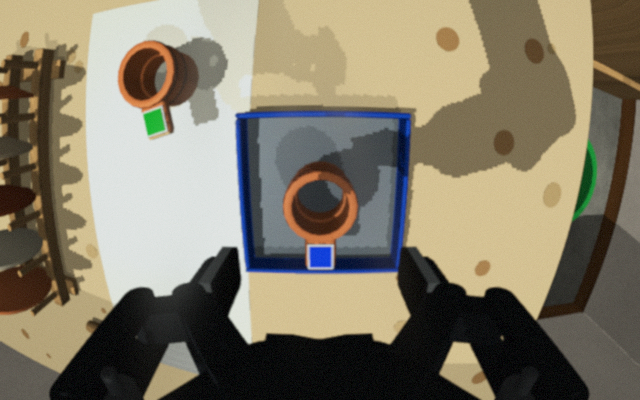

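The blue neck stands upright at (321,205) inside the tray, released. Next is the green neck.

Call:
send_rows([
  {"dx": -20, "dy": -30, "dz": 0, "rx": 0, "ry": 0, "rz": 3},
  {"dx": -40, "dy": -60, "dz": 0, "rx": 0, "ry": 0, "rz": 6},
  {"dx": -60, "dy": -90, "dz": 0, "rx": 0, "ry": 0, "rz": 9},
  {"dx": -80, "dy": -120, "dz": 0, "rx": 0, "ry": 0, "rz": 11.5},
  {"dx": -95, "dy": -142, "dz": 0, "rx": 0, "ry": 0, "rz": 11.5},
], jaw=85)

```text
clock: 7.52
tcp_pos: [0.4378, 0.2756, 0.1562]
orientation: [0.426, -3.112, 0.001]
contact_force: [-0.3, 0.6, -0.5]
grip_width: 0.0849
gripper_force: 0.0
```

Call:
send_rows([
  {"dx": -6, "dy": -10, "dz": -10, "rx": 0, "ry": 0, "rz": 0},
  {"dx": -6, "dy": -10, "dz": -20, "rx": 0, "ry": 0, "rz": 0},
  {"dx": -6, "dy": -10, "dz": -20, "rx": 0, "ry": 0, "rz": 0},
  {"dx": -6, "dy": -10, "dz": -20, "rx": 0, "ry": 0, "rz": 0},
])

```text
clock: 7.85
tcp_pos: [0.4337, 0.2695, 0.1358]
orientation: [-0.425, 3.113, 0.001]
contact_force: [0.5, 0.9, 0.2]
grip_width: 0.085
gripper_force: 0.0
```

```bash
python3 - <<'E'
from h import *
f=grab('wrist','w6'); necks(f)
o=r.get_obs(); y=R.from_rotvec(o['orientation']).as_matrix()[:,1]; print(o['tcp_pos'],y.round(4),np.degrees(np.arctan2(y[1],y[0])),o['clock'])
E
```

```text
green 483 [319.  262.9] tag [0.4735 0.2789 0.056 ] axis [0.4312 0.2671] r 0.0249 len 0.0439 yaw 15.7 n 1592
[0.4340139  0.26984018 0.13599475] [-2.685e-01  9.633e-01  7.000e-04] 105.57686856785602 7.9
```

Call:
send_rows([
  {"dx": -1.5, "dy": -2, "dz": -25, "rx": 0, "ry": 0, "rz": 0},
  {"dx": -1.5, "dy": -2, "dz": -50, "rx": 0, "ry": 0, "rz": 0},
  {"dx": -1.5, "dy": -2, "dz": -75, "rx": 0, "ry": 0, "rz": 0},
  {"dx": -1.5, "dy": -2, "dz": -95, "rx": 0, "ry": 0, "rz": 0},
  {"dx": -1.5, "dy": -2, "dz": -102, "rx": 0, "ry": 0, "rz": 0},
])

```text
clock: 8.32
tcp_pos: [0.4312, 0.2669, 0.0314]
orientation: [0.426, -3.11, 0.002]
contact_force: [-0.5, 0.1, -0.1]
grip_width: 0.0848
gripper_force: 0.0
```

Call:
send_rows([
  {"dx": 0, "dy": 0, "dz": 0, "rx": 0, "ry": 0, "rz": 0},
  {"dx": 0, "dy": 0, "dz": 0, "rx": 0, "ry": 0, "rz": 0},
  {"dx": 0, "dy": 0, "dz": 0, "rx": 0, "ry": 0, "rz": 0},
])

```text
clock: 8.57
tcp_pos: [0.4328, 0.2674, 0.035]
orientation: [-0.424, 3.111, 0.002]
contact_force: [0.7, -0.4, 0.5]
grip_width: 0.085
gripper_force: 0.0
```

Call:
send_rows([
  {"dx": 0, "dy": 0, "dz": -3, "rx": 0, "ry": 0, "rz": 0},
  {"dx": 0, "dy": 0, "dz": -3, "rx": 0, "ry": 0, "rz": 0},
  {"dx": 0, "dy": 0, "dz": -3, "rx": 0, "ry": 0, "rz": 0},
])

```text
clock: 8.82
tcp_pos: [0.4321, 0.2666, 0.0314]
orientation: [-0.424, 3.112, 0.001]
contact_force: [0.7, -0.4, -0.0]
grip_width: 0.0855
gripper_force: 0.0
```

Call:
send_rows([
  {"dx": 0, "dy": 0, "dz": 0, "rx": 0, "ry": 0, "rz": 0},
  {"dx": 0, "dy": 0, "dz": 0, "rx": 0, "ry": 0, "rz": 0},
  {"dx": 0, "dy": 0, "dz": 0, "rx": 0, "ry": 0, "rz": 0},
  {"dx": 0, "dy": 0, "dz": 0, "rx": 0, "ry": 0, "rz": 0},
  {"dx": 0, "dy": 0, "dz": 0, "rx": 0, "ry": 0, "rz": 0},
], jaw=45, newtons=35)

```text
clock: 9.23
tcp_pos: [0.432, 0.2667, 0.0312]
orientation: [-0.424, 3.112, 0.001]
contact_force: [-0.8, 0.8, 5.6]
grip_width: 0.0564
gripper_force: 36.5
```

Call:
send_rows([
  {"dx": 0, "dy": 0, "dz": 0, "rx": 0, "ry": 0, "rz": 0},
  {"dx": 0, "dy": 0, "dz": 0, "rx": 0, "ry": 0, "rz": 0},
  {"dx": 0, "dy": 0, "dz": 0, "rx": 0, "ry": 0, "rz": 0},
  {"dx": 0, "dy": 0, "dz": 0, "rx": 0, "ry": 0, "rz": 0},
])

```text
clock: 9.57
tcp_pos: [0.432, 0.2667, 0.0312]
orientation: [-0.424, 3.112, 0.001]
contact_force: [-1.5, 0.3, 5.5]
grip_width: 0.0562
gripper_force: 36.5
```

Call:
send_rows([
  {"dx": 0, "dy": 0, "dz": 15, "rx": 0, "ry": 0, "rz": 0},
  {"dx": 0, "dy": 0, "dz": 45, "rx": 0, "ry": 0, "rz": 0},
  {"dx": 0, "dy": 0, "dz": 75, "rx": 0, "ry": 0, "rz": 0},
  {"dx": 0, "dy": 0, "dz": 105, "rx": 0, "ry": 0, "rz": 0},
  {"dx": 0, "dy": 0, "dz": 135, "rx": 0, "ry": 0, "rz": 0},
])

```text
clock: 9.98
tcp_pos: [0.4312, 0.2658, 0.1667]
orientation: [0.424, -3.112, 0.001]
contact_force: [0.8, 0.7, -1.9]
grip_width: 0.0561
gripper_force: 38.4
```

Call:
send_rows([
  {"dx": 0, "dy": 0, "dz": 20, "rx": 0, "ry": 0, "rz": 0},
  {"dx": 0, "dy": 0, "dz": 35, "rx": 0, "ry": 0, "rz": 0},
  {"dx": 0, "dy": 0, "dz": 45, "rx": 0, "ry": 0, "rz": 0},
  {"dx": 0, "dy": 0, "dz": 45, "rx": 0, "ry": 0, "rz": 0},
])

```text
clock: 10.32
tcp_pos: [0.4325, 0.2668, 0.2124]
orientation: [-0.424, 3.11, 0.002]
contact_force: [0.1, 0.0, -1.9]
grip_width: 0.0559
gripper_force: 38.5
```

```bash
python3 - <<'E'
from h import *
o=r.get_obs(); y=R.from_rotvec(o['orientation']).as_matrix()[:,1]; print(o['tcp_pos'],y.round(4),np.degrees(np.arctan2(y[1],y[0])),o['clock'],o['joints'].round(3))
f=load('top'); P=cloud(f)
t=P[214:221,388:395].reshape(-1,3); 
# jug rim ring fit, inlier radius band
im=f['frame'].astype(int)
for n in('top','scene'):
    f=load(n);P=cloud(f);im=f['frame'].astype(int)
    m=(abs(P[...,2]-.138)<.005)&(np.hypot(P[...,0]-.468,P[...,1]+.178)<.04)
    q=P[m][:,:2]; c=q.mean(0)
    for _ in range(5):
        rr=np.hypot(*(q-c).T); k=(rr>.018)&(rr<.032); c,ra=circ(q[k])
    print(n,c,ra,k.sum())
    g=(im[...,1]>im[...,2]*1.3)&(im[...,1]>im[...,0]*1.15)&(np.hypot(P[...,0]-.524,P[...,1]+.197)<.02)
    t=P[g].mean(0); print(t,np.degrees(np.arctan2(t[1]-c[1],t[0]-c[0])))
E
```

```text
[0.43250034 0.26680037 0.21241087] [-0.2675  0.9636  0.001 ] 105.514730402858 10.3167 [-0.64   0.238 -0.041  1.981  0.012  0.921  1.154]
top [ 0.46753913 -0.18023613] 0.026818091427592634 180
[ 0.52338822 -0.19681187  0.12736647] -16.53062643344687
scene [ 0.46775716 -0.17857827] 0.026158810723690553 132
[ 0.52528529 -0.19631774  0.12742458] -17.137760542718826
```

Call:
send_rows([
  {"dx": 8, "dy": -26, "dz": 0, "rx": 0, "ry": 0, "rz": -3},
  {"dx": 16, "dy": -52, "dz": 0, "rx": 0, "ry": 0, "rz": -6},
  {"dx": 24, "dy": -78, "dz": 0, "rx": 0, "ry": 0, "rz": -9},
  {"dx": 32, "dy": -104, "dz": 0, "rx": 0, "ry": 0, "rz": -12},
  {"dx": 40, "dy": -130, "dz": 0, "rx": 0, "ry": 0, "rz": -15},
])

```text
clock: 10.73
tcp_pos: [0.4711, 0.1348, 0.2092]
orientation: [0.011, -3.139, 0.002]
contact_force: [0.4, 0.7, -1.9]
grip_width: 0.0564
gripper_force: 38.5
```

Call:
send_rows([
  {"dx": 4, "dy": -26, "dz": 0, "rx": 0, "ry": 0, "rz": -3},
  {"dx": 8, "dy": -52, "dz": 0, "rx": 0, "ry": 0, "rz": -6},
  {"dx": 12, "dy": -78, "dz": 0, "rx": 0, "ry": 0, "rz": -9},
  {"dx": 16, "dy": -104, "dz": 0, "rx": 0, "ry": 0, "rz": -12},
  {"dx": 20, "dy": -130, "dz": 0, "rx": 0, "ry": 0, "rz": -15},
])

```text
clock: 11.15
tcp_pos: [0.4908, 0.0049, 0.2092]
orientation: [-0.399, -3.114, 0.002]
contact_force: [0.9, 0.9, -1.9]
grip_width: 0.0564
gripper_force: 38.5
```

Call:
send_rows([
  {"dx": 0, "dy": -25, "dz": 0, "rx": 0, "ry": 0, "rz": -3},
  {"dx": 0, "dy": -45, "dz": 0, "rx": 0, "ry": 0, "rz": -3},
  {"dx": 0, "dy": -45, "dz": 0, "rx": 0, "ry": 0, "rz": -3},
  {"dx": 0, "dy": -45, "dz": 0, "rx": 0, "ry": 0, "rz": -3},
])

```text
clock: 11.48
tcp_pos: [0.4908, -0.0398, 0.2094]
orientation: [-0.481, -3.102, 0.002]
contact_force: [-0.7, 0.8, -2.2]
grip_width: 0.056
gripper_force: 38.5
```

```bash
python3 - <<'E'
from h import *
f=grab('wrist','w7')
o=r.get_obs(); y=R.from_rotvec(o['orientation']).as_matrix()[:,1]; print(o['tcp_pos'],y.round(4),np.degrees(np.arctan2(y[1],y[0])),o['clock'],o['gripper_force'])
P=wcloud(f); im=f['frame'].astype(int)
m=(abs(P[...,2]-.138)<.006)&(np.hypot(P[...,0]-.467,P[...,1]+.179)<.04)
v,u=np.nonzero(m); q=fray(f,np.c_[u,v],.139)[:,:2]; c=np.array([.467,-.179])
for _ in range(6):
    rr=np.hypot(*(q-c).T); k=(rr>.018)&(rr<.032); c,ra=circ(q[k])
print('rim',c,ra,k.sum())
g=(im[...,1]>im[...,2]*1.3)&(im[...,1]>im[...,0]*1.15)&(np.hypot(P[...,0]-.524,P[...,1]+.197)<.025)
v,u=np.nonzero(g)
if len(u): t=fray(f,[[u.mean(),v.mean()]],.127)[0]; print(len(u),t,np.degrees(np.arctan2(t[1]-c[1],t[0]-c[0])))
E
```

```text
[ 0.49104459 -0.03848787  0.2095903 ] [ 3.007e-01  9.537e-01 -7.000e-04] 72.50030754182043 11.5333 38.52202053414658
rim [ 0.46770884 -0.17931877] 0.0264478098257687 1912
7 [ 0.51581255 -0.20462242  0.127     ] -27.74539488366587
```

View pics/w7.png

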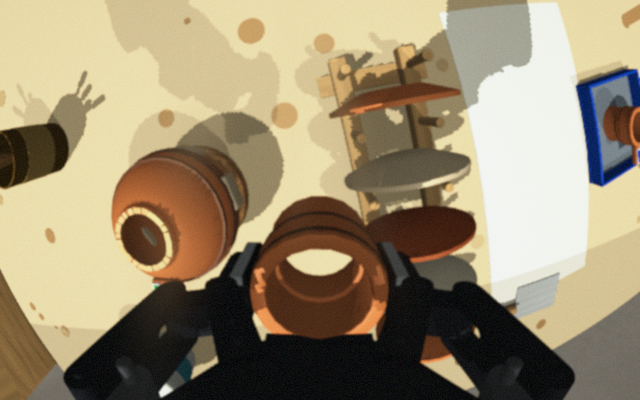

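The jug rim is at (144,240), and the held neck at (318,280) is level. Both agree with the measurements.

Call:
send_rows([
  {"dx": -4, "dy": -25, "dz": 0, "rx": 0, "ry": 0, "rz": 0},
  {"dx": -8, "dy": -50, "dz": 0, "rx": 0, "ry": 0, "rz": 0},
  {"dx": -12, "dy": -75, "dz": 0, "rx": 0, "ry": 0, "rz": 0},
  {"dx": -16, "dy": -100, "dz": 0, "rx": 0, "ry": 0, "rz": 0},
  {"dx": -20, "dy": -122, "dz": 0, "rx": 0, "ry": 0, "rz": 0},
])

```text
clock: 11.95
tcp_pos: [0.4715, -0.1606, 0.2102]
orientation: [-0.474, -3.105, -0.0]
contact_force: [0.1, -0.4, -1.5]
grip_width: 0.0562
gripper_force: 38.5
```

Call:
send_rows([
  {"dx": -3.5, "dy": -12, "dz": 0, "rx": 0, "ry": 0, "rz": 0},
  {"dx": -3.5, "dy": -18, "dz": 0, "rx": 0, "ry": 0, "rz": 0},
  {"dx": -3.5, "dy": -18, "dz": 0, "rx": 0, "ry": 0, "rz": 0},
  {"dx": -3.5, "dy": -18, "dz": 0, "rx": 0, "ry": 0, "rz": 0},
])

```text
clock: 12.28
tcp_pos: [0.4687, -0.1772, 0.2104]
orientation: [-0.474, -3.105, -0.001]
contact_force: [0.6, 0.1, -2.4]
grip_width: 0.0564
gripper_force: 38.5
```

```bash
python3 - <<'E'
from h import *
f=grab('wrist','w8'); s=grab('scene','s8'); t=grab('top','t8')
o=r.get_obs(); y=R.from_rotvec(o['orientation']).as_matrix()[:,1]; print(o['tcp_pos'],y.round(4),np.degrees(np.arctan2(y[1],y[0])),o['clock'],o['gripper_force'])
P=wcloud(f); T=o['tcp_pos']; zt=T[2]-.002+.029
im=f['frame'].astype(int); red=(im[...,2]>im[...,0]*1.5)&(im[...,2]>im[...,1]*1.25)
m=red&(abs(P[...,2]-zt)<.004)&(np.hypot(P[...,0]-T[0],P[...,1]-T[1])<.036)
v,u=np.nonzero(m); q=fray(f,np.c_[u,v],zt)[:,:2]; print(len(u),q.mean(0))
c=q.mean(0)
for _ in range(6):
    rr=np.hypot(*(q-c).T); k=(rr>.018)&(rr<.032); c,ra=circ(q[k])
print('neck top',c,ra,k.sum(),P[m][:,2].mean(),zt)
def crop(f,u,v,w,h): return cv2.resize(f['frame'][v:v+h,u:u+w],(400,400),interpolation=cv2.INTER_CUBIC)
cv2.imwrite('pics/c8.png',np.hstack([crop(s,235,90,110,110),crop(f,220,180,200,200)]))
E
```

```text
[ 0.46874831 -0.17702137  0.21060773] [2.978e-01 9.546e-01 5.000e-04] 72.67288289684676 12.4333 38.50837077596225
5433 [ 0.46203863 -0.17633308]
neck top [ 0.46778717 -0.1782357 ] 0.024646799942052797 5433 0.23679576184131773 0.2376077277311232
```

View pics/c8.png

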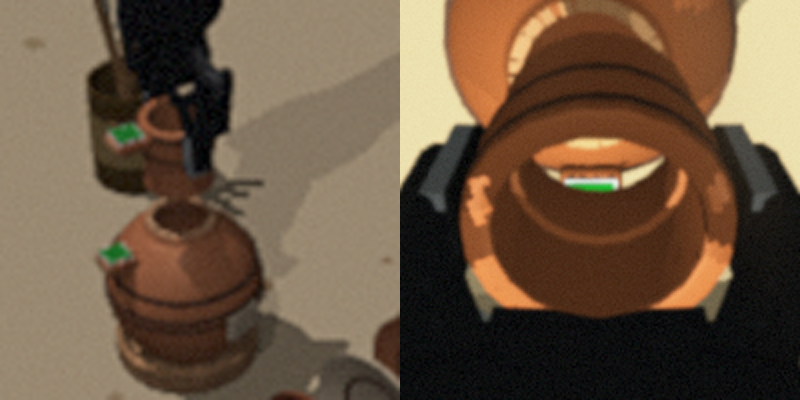

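The crops show the neck level above the jug with both green tags pointing the same way. The jug's tag is visible through the bore at crop (592,185). I'll lower it 29 mm.

Call:
send_rows([
  {"dx": -0.5, "dy": -1, "dz": -8, "rx": 0, "ry": 0, "rz": 0.3},
  {"dx": -0.5, "dy": -1, "dz": -16, "rx": 0, "ry": 0, "rz": 0.3},
  {"dx": -0.5, "dy": -1, "dz": -23, "rx": 0, "ry": 0, "rz": 0.3},
  {"dx": -0.5, "dy": -1, "dz": -27, "rx": 0, "ry": 0, "rz": 0.3},
  {"dx": -0.5, "dy": -1, "dz": -29, "rx": 0, "ry": 0, "rz": 0.3},
])

```text
clock: 12.85
tcp_pos: [0.4671, -0.1794, 0.1806]
orientation: [-0.469, -3.104, -0.0]
contact_force: [-0.3, -0.2, -1.5]
grip_width: 0.0564
gripper_force: 38.5
```

Call:
send_rows([
  {"dx": 0, "dy": 0, "dz": 0, "rx": 0, "ry": 0, "rz": 0},
  {"dx": 0, "dy": 0, "dz": 0, "rx": 0, "ry": 0, "rz": 0},
  {"dx": 0, "dy": 0, "dz": 0, "rx": 0, "ry": 0, "rz": 0},
  {"dx": 0, "dy": 0, "dz": 0, "rx": 0, "ry": 0, "rz": 0},
])

```text
clock: 13.18
tcp_pos: [0.4681, -0.1797, 0.1821]
orientation: [0.469, 3.106, 0.0]
contact_force: [-0.1, -0.7, -1.5]
grip_width: 0.0561
gripper_force: 38.5
```

```bash
python3 - <<'E'
from h import *
f=grab('wrist','w9'); s=grab('scene','s9')
o=r.get_obs(); y=R.from_rotvec(o['orientation']).as_matrix()[:,1]; print(o['tcp_pos'],np.degrees(np.arctan2(y[1],y[0])),o['clock'],o['gripper_force'],abs(o['qvel']).max())
P=wcloud(f); T=o['tcp_pos']; zt=T[2]-.002+.029
im=f['frame'].astype(int); red=(im[...,2]>im[...,0]*1.5)&(im[...,2]>im[...,1]*1.25)
m=red&(abs(P[...,2]-zt)<.004)&(np.hypot(P[...,0]-T[0],P[...,1]-T[1])<.036)
v,u=np.nonzero(m); q=fray(f,np.c_[u,v],zt)[:,:2]; c,ra=circ(q); print('neck top',c,ra,P[m][:,2].mean(),zt)
P=cloud(s); im=s['frame'].astype(int)
g=(im[...,1]>im[...,2]*1.3)&(im[...,1]>im[...,0]*1.15)&(np.hypot(P[...,0]-.51,P[...,1]+.19)<.06)
k,l,st,cc=cv2.connectedComponentsWithStats(g.astype(np.uint8))
for i in range(1,k):
    if st[i,4]>5: print(st[i,4],cc[i],np.median(P[l==i],0))
cv2.imwrite('pics/c9.png',np.hstack([cv2.resize(s['frame'][90:200,235:345],(400,400),interpolation=cv2.INTER_CUBIC),cv2.resize(f['frame'][180:380,220:420],(400,400))]))
E
```

```text
[ 0.46797823 -0.17971598  0.18209646] 72.82400264959598 13.2833 38.50847135181539 0.0008865707905811981
neck top [ 0.4671287  -0.18079014] 0.02469177756584726 0.20844934770693624 0.20909645524499706
27 [269.40740741 134.03703704] [ 0.50843959 -0.19271946  0.20740159]
21 [266.23809524 159.0952381 ] [ 0.52483419 -0.19793186  0.12703533]
```

View pics/c9.png

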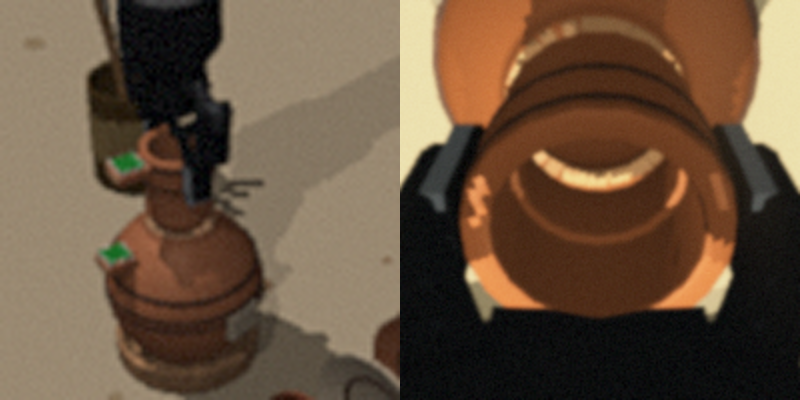

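The neck sits level and centred, about 12 mm above the rim, with the two tags aligned.

```bash
python3 -c "
from bench import r
print(r.hand_in())"
```

```text
the job is handed in; nothing more can be done
None
```

I handed the job in at about 13.3 s of the 64 s: the blue neck stands released in the tray, and the green neck is held still and level about 12 mm above the jug's rim, about 2 mm off centre by camera measurement, with the two stumps aligned; the hand-in returned no verdict.

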